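# Put the socket rack away in the half-filled tin and ease the lid shut

## Task

Put the wooden socket rack away, standing upright, in the open stainless tin. How full of packing the tin is nobody knows, so lower the rack in your grip until you feel it come to rest, without ramming it down or dropping it, and only then let go. Then shut the tin's sprung lid fully, easing it down all the way so that it does not snap shut, and leave the spray bottle, the nozzle and the tyre levers where they are.

Things in the scene. Friction and masses are not known exactly. Their poses are not given: they have to be found in the camera images.
- rack: Wooden peg rack with eight steel sockets fixed on it, one rigid piece, about 0.4 to 0.65 kg. Origin: centre of its underside, z up. Base board 70 mm along x, 150 mm along y, 18 mm thick. The sockets stand at both ends (|y| 20 to 71 mm) and reach 48 mm above the underside. Looks the same after a half turn.
- rack_handle (a point): Top centre of the rack's upright handle board, 90 mm above the underside, on the rack's axis; axes as the rack's. The board is 40 mm along x and 18 mm thick along y: pinch it along y, above the sockets.
- tin: Stainless box open at the top, fixed, outer 130 mm along x, 200 mm along y, 150 mm tall, walls 4 mm. Origin: centre of its underside, z up; its front (-x) faces the robot, roughly. The rack fits only with its long side along the tin's y. Level rubber packing (gives 1 mm per 4 N) lies inside, its top 20 to 56 mm above the underside, unknown each time; the shut lid clears the rack.
- lid (a joint): Lid angle, rad: 0 shut (level on the rim), 1.95 open against its stop, leaning back past vertical, as it starts. A light spring helps it close: above about 1.75 it stays open, below it falls and snaps shut unless held. Moving it takes under 3 N at the bar. The plate is 4 mm thick and covers the whole mouth.
- lid_bar (a point): Middle of the lid's round pull bar, 10 mm thick, parallel to the tin's y, with 95 mm clear between its end arms. 175 mm from the hinge line in the lid's plane, and 3 mm to the outer side; 38 mm open gap to the plate's edge. It can be pinched from above along the tin's x at any lid angle and turns between the fingers. Shut, it is in front (-x) of the tin, 153 mm up.
- lid_hinge (a point): Middle of the lid's hinge line, on the tin's rear (+x) rim, at (65, 0, 150) mm in the tin's frame; the axis runs along the tin's y.
- spray: Bystander: green plastic spray bottle, 72 mm across, 198 mm tall, standing. Origin: centre of its underside.
- nozzle: Bystander: brass-tipped nozzle lying flat, 22 mm thick, about 133 mm long along its x. Origin: on the surface below its middle.
- levers: Bystander: pair of aluminium tyre levers lying side by side, held by a rubber strap, 42 mm wide, about 133 mm long along its x, 9 mm thick. Origin: on the surface below the middle.
Things that resemble listed ones, but are neither listed nor needed, are in the scene too. Several things look just like the rack: the one meant starts nearest to the robot's base.

How it is judged:
By the outcome, as a careful person would: the job done as asked, in the order asked, and still so for the second after the job is handed in, with the robot touching nothing.
It also fails if it takes over 72 s, if anything falls off the work surface, if the arm or the gripper's body presses on something with over 40 N, if the wrist force passes 120 N, or if a joint passes its speed limit or range.

## Robot

A 6-joint arm with a two-finger parallel gripper is mounted at the origin on the work surface. World frame = base frame: x ahead of the robot, y to its left, z up, the work surface at z = 0. Lengths are in m, angles in degrees, forces in N, time in s.
With the tool pointing down it reaches from about 0.4 to 0.825 m from the base axis. Payload 7 kg.
Tool frame: the origin (TCP) lies on the centre line of the jaws, within the pads' length; the fingertips stand 11 mm ahead of it and the grasp point (between the pads) lies 8 mm behind it; z points along the fingers, y is the line along which they close (so a half turn about z gives the same grasp; the last joint's range is limited). The gripper opens to 88 mm and grips with 3 to 60 N. Pads are 19 mm wide; open, the fingers measure 130 mm over their backs; the gripper's body (78 mm by 193 mm) begins 47 mm behind the grasp point.
Start: joints at [-58.149, 20.546, 0.682, 0, -70.136, -16.507], TCP at [0.179, -0.651, 0.238] pointing down, gripper open.
Joint ranges: [-176.03, 176.03], [-82.01, 121.73], [-58.28, 71.71], [-173.87, 95.51], [-174.79, -0.11], [-173.66, 173.66]. Speed limits (degrees/s): [136.94, 136.94, 172.46, 180, 180, 180].

## Interface

Orientations are given as [roll, pitch, yaw] about the fixed x, y, z axes, in that order (R = Rz(yaw) Ry(pitch) Rx(roll)).
In Python, from plant import r, capture, camera_model, job gives the robot as it stands.
- The arm moves only by the tool drive_tool, never from a script. Its argument "increments" is a list that holds one entry, the list of rows, each a list of 5 numbers: the gripper's target within -1 to 1 (fully open at 1, half-way at 0, shut at -1), then the shift along the tool's x, y, z scaled (see below), then the turn about the tool's z scaled (see below). In form: [[[gripper, tx, ty, tz, roll], ...]]. A call has 1 to 5 rows; each row is the pose to reach, as a shift and turn from the pose commanded when the call began, along the tool's axes at that moment, turning the shorter way round; what a row does not reach only later rows make up. The controller multiplies each number of a shift by 120 mm and each number of a turn by 360 degrees. A row lasts 1/8 s, in which the tool goes at most 62.5 mm and 10.7 degrees, less where a joint would pass 70% of its speed; a pose out of reach is approached as far as the arm can. A call with a number of a shift or a turn outside -1 to 1 is refused whole. A call with a gripper value outside its range is refused whole. The fingers move at their own pace and stop on an object; "squeeze" is the grip in N (left out, the last holds). Time passes only in rows, so rows that repeat a pose let the fingers close. It gives the time, the measured TCP pose, the force, the opening and the grip force at its end, in the units of the state.
- r.get_state(): the state, without advancing time (a new reading comes with each control period).
- capture(name): name is "scene" or "side" or "wrist"; returns the picture (400x640x3 uint8, red, green, blue); there is no depth.
- camera_model(name): a dict with "camera_matrix" (3x3 intrinsics, pixels), "k1" (the pictures are not rectified: a ray, as slopes to the right and down, at radius r is drawn at 1 + k1 r^2 times it, then the intrinsics apply), "rvec" (rotation vector, rad) and "tvec" (3), from world to camera coordinates, as OpenCV has them. Camera axes: x right, y down, z forward; pixel columns grow to the right and rows downward; lengths in m; the calibration is good to about 2 mm. A picture is of the moment at which its call begins: read the wrist's pose just before it. camera_model takes no time and is no camera call; for the wrist camera it gives the pose at the moment of the call.
- job.close_job(): hands the job in; it is judged then, once.
The state is a dict: "time_s": time; "joints": joint angles; "qd": joint speeds; "joint_torque": joint torques, N m; "tcp_pos": TCP position; "eef_rot": TCP orientation; "contact_force": force on the tool from outside, world axes, zero at the start; "moment": the same for the moment, N m; "gripper_width": finger opening in m; "gripper_force": force on a finger pad.
Only numpy, scipy, OpenCV 4.12 (cv2) and the standard library are available. Lean on these libraries where they do the work, as an engineer would, in place of code of your own. Each camera call takes 0.05 s, during which the arm holds its last target. There are 200 camera calls.

## Working session

There is one attempt and no reset: what is moved stays moved. The work goes in short steps, Python scripts to look and compute and a tool call to move; the robot and the scene stay as the last step left them, time stands still between calls to the robot, and variables do not carry over. Pictures are saved under pics/ and viewed, at most 10 in all, crops included, and the job is handed in when it is done.

Besides the shell and the picture viewer there is one more tool, called after "Request:" as name([rows], argument=value, ...), one row to a line, values as JSON. drive_tool: Moves the arm, as the interface text tells. Its arguments: {"type":"object","properties":{"increments":{"type":"array"},"squeeze":{"type":"number"}},"required":["increments"]}

```bash
mkdir -p pics; cat > h.py <<'E'
import numpy as np, cv2
from plant import r, capture, camera_model, job
def ray(name,u,v,m=None):
    m=m or camera_model(name); K=np.array(m["camera_matrix"]);k=m["k1"]
    R,_=cv2.Rodrigues(np.array(m["rvec"],float).reshape(3)); t=np.array(m["tvec"],float).reshape(3)
    d=cv2.undistortPoints(np.array([[[u,v]]],float),K,np.array([k,0,0,0.]))[0,0]
    return -R.T@t, R.T@np.array([d[0],d[1],1])
def onz(name,u,v,z,m=None):
    c,d=ray(name,u,v,m); return c+d*(z-c[2])/d[2]
def two(n1,p1,n2,p2):
    c1,d1=ray(n1,*p1);c2,d2=ray(n2,*p2)
    s=np.linalg.lstsq(np.c_[d1,-d2],c2-c1,rcond=None)[0]
    a=c1+s[0]*d1;b=c2+s[1]*d2; return (a+b)/2,np.linalg.norm(a-b)
def proj(name,P,m=None):
    m=m or camera_model(name)
    return cv2.projectPoints(np.array(P,float).reshape(-1,3),np.array(m["rvec"],float),np.array(m["tvec"],float),np.array(m["camera_matrix"]),np.array([m["k1"],0,0,0.]))[0][:,0]
def save(name,f):
    im=capture(name); cv2.imwrite(f"pics/{f}.png",im[:,:,::-1]); return im
E
python3 - <<'E'
from h import *
for n in ["scene","side"]:
    save(n,n+"0"); m=camera_model(n); print(n,ray(n,320,200)[0].round(3),ray(n,320,200)[1].round(2),m["k1"])
print(r.get_state())
E
```

```text
scene [ 1.239 -0.228  1.148] [-0.53  0.19 -0.82] 0.04093036054935842
side [-0.096  0.59   0.86 ] [ 0.56 -0.49 -0.67] -0.04175437407223047
{'time_s': 0.1, 'joints': array([-5.81483014e+01,  2.05849982e+01,  6.38965194e-01, -1.67309257e-02,
       -7.01344228e+01, -1.65049122e+01]), 'qd': array([-0.01456439, -0.04263006,  0.11606338,  0.02124692,  0.02389305,
        0.02500488]), 'joint_torque': array([-1.51791290e-03, -5.84163845e+01,  2.93752581e+01,  7.01562747e+00,
        1.00997166e-02, -4.79220512e-05]), 'tcp_pos': array([ 0.17848602, -0.65054695,  0.23674541]), 'eef_rot': array([ 1.79918391e+02, -7.77823366e-03, -1.64658905e+02]), 'contact_force': array([ 0.61811673, -0.20139022, -0.16578985]), 'moment': array([-0.01528501, -0.04190672, -0.01080017]), 'gripper_force': 0.0, 'gripper_width': 0.08775603905272177}
```

View pics/scene0.png

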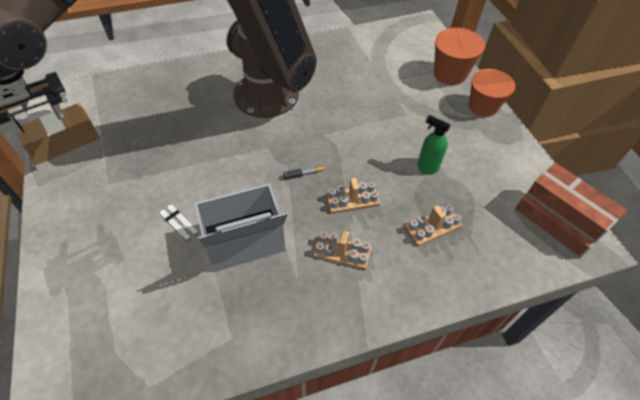

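View pics/side0.png

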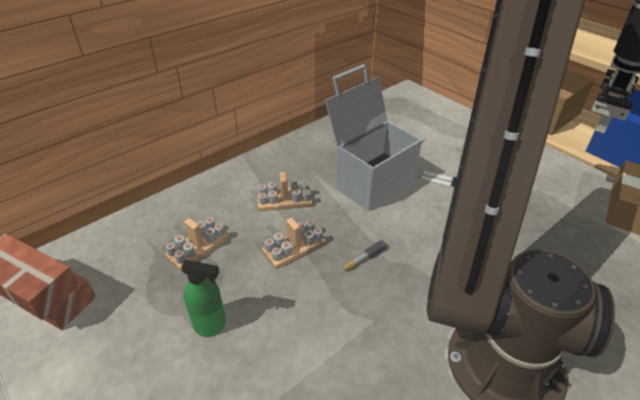

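Scene view: the arm is at the top, the tin at about (240,225) with its lid open, and three racks at (354,195), (435,224) and (342,249). Side view: the racks are at (295,242), (197,242) and (285,192), and the tin is at (378,160). Next I'll zoom in on the racks and the tin in both views.

```bash
python3 - <<'E'
from h import *
s=cv2.imread("pics/scene0.png");d=cv2.imread("pics/side0.png")
f=lambda im,x,y,w,h:cv2.resize(im[y:y+h,x:x+w],(w*4,h*4),interpolation=cv2.INTER_CUBIC)
a=np.hstack([f(s,190,180,100,90),f(s,310,165,100,90)])  
b=np.hstack([f(d,320,60,100,150),f(d,245,205,100,60).repeat(1,0) if 0 else np.vstack([f(d,245,205,100,75),np.zeros((300,400,3),np.uint8)])])
b=b[:600]
cv2.imwrite("pics/c1.png",a);cv2.imwrite("pics/c2.png",b)
for n,p,q in [("A",(354,181),(293,222)),("B",(437,208),(192,222)),("C",(344,234),(283,175))]:
    P,e=two("scene",p,"side",q);print(n,P.round(3),round(e,4),np.hypot(P[0],P[1]).round(3))
E
```

```text
A [0.526 0.132 0.094] 0.002 0.542
B [0.681 0.316 0.095] 0.0049 0.751
C [0.682 0.043 0.097] 0.0007 0.683
```

View pics/c1.png

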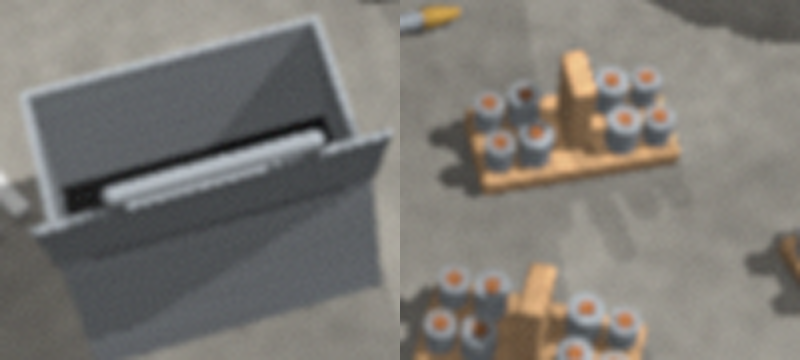

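View pics/c2.png

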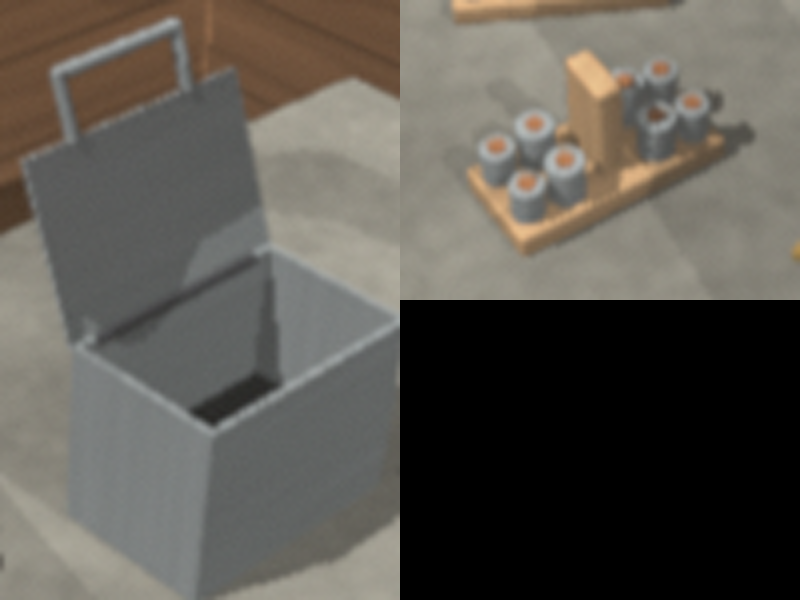

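The crops show the tin's front rim corners and bar in the scene view, and all four rim corners and both bar ends in the side view. They also show the handle top and base edge of rack A, which is the nearest at 0.54 m.

```bash
python3 - <<'E'
from h import *
o=lambda n,u,v,z:onz(n,u,v,z)[:2].round(4)
print("rim scene FL,FR",o("scene",269.5,185,.15),o("scene",196.2,203.7,.15))
q=dict(RL=(339.5,146.2),FL=(373,168),FR=(420,140.5),RR=(386,122.5))
P={k:o("side",*v,.15) for k,v in q.items()};print(P)
print("ctr",sum(P.values())/4)
for a,b in [("RL","RR"),("FL","FR"),("FL","RL"),("FR","RR")]:
    d=P[a]-P[b];print(a,b,np.linalg.norm(d).round(3),np.degrees(np.arctan2(*d[::-1])).round(1))
for p,q in [((270,214),(334,77.5)),((216.7,228.7),(364.5,65.5))]: print("bar",*two("scene",p,"side",q))
print("handle",*two("scene",(354.5,182.5),"side",(293.7,223.7)))
a,b=o("scene",330.7,212.5,0),o("scene",379.5,204.2,0);d=b-a;print("rack edge",a,b,np.linalg.norm(d),np.degrees(np.arctan2(d[1],d[0])))
a,b=o("side",376.5-0,0,0),0
a,b=o("side",245+125/4,205+250/4,0),o("side",245+325/4,205+145/4,0);d=a-b;print("rack edge side",a,b,np.linalg.norm(d),np.degrees(np.arctan2(d[1],d[0])))
E
```

```text
rim scene FL,FR [ 0.5075 -0.1091] [ 0.509  -0.3051]
{'RL': array([ 0.6278, -0.111 ]), 'FL': array([ 0.5014, -0.111 ]), 'FR': array([ 0.5033, -0.3004]), 'RR': array([ 0.6279, -0.2966])}
ctr [ 0.5651  -0.20475]
RL RR 0.186 90.0
FL FR 0.189 90.6
FL RL 0.126 180.0
FR RR 0.125 -178.3
bar [ 0.70064502 -0.14855126  0.31311491] 0.003938950623397195
bar [ 0.70164645 -0.26358747  0.3116523 ] 0.003310814552069078
handle [0.52576212 0.13169026 0.08779083] 0.0015296630688150365
rack edge [0.5496 0.0558] [0.5655 0.2048] 0.1498459542330056 83.90893712780851
rack edge side [0.5055 0.2044] [0.4914 0.0545] 0.15056168171218068 84.6264146987255
```

Request:
drive_tool([
  [[1,-0.2,0.25,0,0.02],[1,-0.4,0.5,0,0.04],[1,-0.6,0.75,0,0.0585],[1,-0.6,0.75,0,0.0585]],
], squeeze=40)

```text
time_s: 0.6
tcp_pos: [0.2249, -0.5432, 0.2379]
eef_rot: [180.0, 0.0, 174.3]
contact_force: [-0.3, -1.2, 0.3]
gripper_width: 0.0874
gripper_force: 0.0
```

Request:
drive_tool([
  [[1,-0.11,0.325,0,0],[1,-0.22,0.65,0,0],[1,-0.32,0.975,0,0]],
])

```text
time_s: 0.98
tcp_pos: [0.2743, -0.4319, 0.2372]
eef_rot: [180.0, -0.0, 174.3]
contact_force: [0.7, -0.1, 0.2]
gripper_width: 0.0873
gripper_force: 0.0
```

Request:
drive_tool([
  [[1,-0.11,0.325,0,0],[1,-0.22,0.65,0,0],[1,-0.32,0.975,0,0]],
])

```text
time_s: 1.35
tcp_pos: [0.3244, -0.3192, 0.2375]
eef_rot: [-180.0, -0.0, 174.3]
contact_force: [0.9, -0.2, -0.1]
gripper_width: 0.0876
gripper_force: 0.0
```

Request:
drive_tool([
  [[1,-0.11,0.325,0,0],[1,-0.22,0.65,0,0],[1,-0.32,0.975,0,0]],
])

```text
time_s: 1.72
tcp_pos: [0.3744, -0.2065, 0.2376]
eef_rot: [-180.0, 0.0, 174.3]
contact_force: [0.0, -0.7, 0.0]
gripper_width: 0.0878
gripper_force: 0.0
```

Request:
drive_tool([
  [[1,-0.11,0.325,0,0],[1,-0.22,0.65,0,0],[1,-0.32,0.975,0,0],[1,-0.32,0.975,0,0]],
])

```text
time_s: 2.22
tcp_pos: [0.4248, -0.0932, 0.2375]
eef_rot: [-180.0, -0.0, 174.5]
contact_force: [-0.1, 0.1, 0.1]
gripper_width: 0.0878
gripper_force: 0.0
```

Request:
drive_tool([
  [[1,-0.11,0.325,0,0],[1,-0.22,0.65,0,0],[1,-0.33,0.97,0,0]],
])

```text
time_s: 2.6
tcp_pos: [0.4752, 0.0174, 0.2376]
eef_rot: [-180.0, -0.0, 174.3]
contact_force: [0.1, -0.6, 0.5]
gripper_width: 0.088
gripper_force: 0.0
```

Request:
drive_tool([
  [[1,-0.11,0.325,0,0],[1,-0.22,0.65,0,0],[1,-0.33,0.97,0,0],[1,-0.33,0.97,0,0],[1,-0.33,0.97,0,0]],
])

```text
time_s: 3.22
tcp_pos: [0.5255, 0.1282, 0.237]
eef_rot: [-180.0, -0.1, 174.3]
contact_force: [-0.5, -0.5, 0.1]
gripper_width: 0.0873
gripper_force: 0.0
```

```bash
python3 - <<'E'
from h import *
print(r.get_state()["tcp_pos"],camera_model("wrist"),ray("wrist",320,200))
print(proj("wrist",[.527,.131,.09]))
save("wrist","w1")
E
```

```text
[0.52553886 0.12816298 0.23704349] {'camera_matrix': array([[276.79359633,   0.        , 318.83550233],
       [  0.        , 276.79359633, 200.88713178],
       [  0.        ,   0.        ,   1.        ]]), 'k1': -0.04089110282799454, 'rvec': array([-2.16347012, -1.95668485, -0.28140547]), 'tvec': array([-0.1790767 , -0.52494371,  0.24772171])} (array([0.44974463, 0.13460246, 0.38550273]), array([ 0.27739668, -0.02331338, -0.96048714]))
[[322.4955852  192.68089431]]
```

View pics/w1.png

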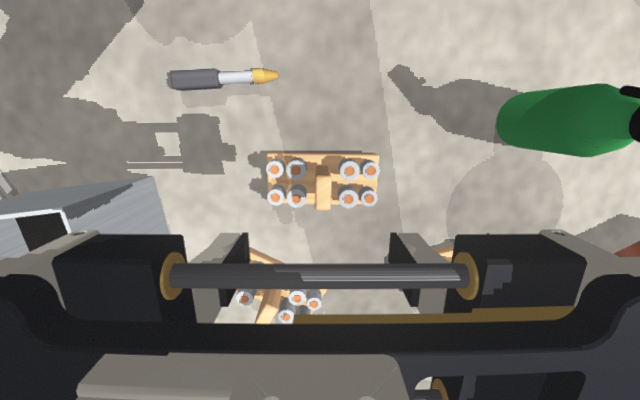

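The wrist view shows rack A square to the gripper, with the handle at about (323,165 to 208). I'll compare the predicted handle edges with the picture.

```bash
python3 - <<'E'
from h import *
print(proj("wrist",[[.507,.133,.09],[.547,.129,.09],[.507,.133,.03]]).round(1))
im=cv2.imread("pics/w1.png")
print(im[155:215,323].tolist()[::2]); print(im[195,308:340].tolist())
E
```

```text
[[322.7 174.7]
 [322.6 209.9]
 [322.  165.8]]
[[148, 198, 238], [157, 210, 246], [98, 128, 161], [97, 127, 158], [94, 123, 153], [86, 111, 138], [75, 97, 120], [79, 99, 123], [76, 97, 120], [76, 97, 119], [93, 122, 151], [142, 188, 230], [166, 220, 248], [168, 222, 249], [166, 220, 248], [170, 224, 250], [175, 228, 251], [172, 225, 250], [166, 221, 248], [166, 222, 249], [167, 221, 249], [165, 219, 247], [164, 218, 247], [164, 219, 248], [171, 224, 250], [172, 225, 250], [174, 227, 251], [159, 205, 240], [162, 173, 180], [163, 173, 180]]
[[165, 220, 249], [165, 220, 248], [165, 219, 248], [164, 220, 248], [166, 220, 248], [166, 220, 248], [151, 201, 238], [121, 161, 202], [127, 168, 212], [153, 205, 241], [162, 217, 247], [162, 218, 246], [164, 219, 248], [168, 221, 249], [166, 220, 248], [167, 221, 249], [166, 220, 248], [167, 221, 248], [170, 222, 249], [167, 221, 249], [168, 222, 249], [167, 221, 249], [147, 196, 237], [114, 150, 189], [100, 128, 161], [98, 127, 159], [99, 128, 160], [99, 128, 161], [99, 128, 159], [100, 118, 138], [103, 106, 112], [143, 141, 139]]
```

Request:
drive_tool([
  [[1,-0.01,0.026,0.25,0],[1,-0.01,0.026,0.5,0],[1,-0.01,0.026,0.75,0],[1,-0.01,0.026,0.9,0],[1,-0.01,0.026,0.9,0]],
])

```text
time_s: 3.9
tcp_pos: [0.5262, 0.1305, 0.1287]
eef_rot: [-179.9, -0.1, 174.2]
contact_force: [-0.5, 0.1, 0.2]
gripper_width: 0.0878
gripper_force: 0.0
```

Request:
drive_tool([
  [[1,0,0,0.15,0],[1,0,0,0.3,0],[1,0,0,0.41,0],[1,0,0,0.41,0],[1,0,0,0.41,0]],
])

```text
time_s: 4.53
tcp_pos: [0.5277, 0.1322, 0.0812]
eef_rot: [180.0, 0.1, 174.3]
contact_force: [0.2, 0.3, 0.4]
gripper_width: 0.0876
gripper_force: 0.0
```

Request:
drive_tool([
  [[-1,0,0,0,0],[-1,0,0,0,0],[-1,0,0,0,0],[-1,0,0,0,0],[-1,0,0,0,0]],
], squeeze=40)

```text
time_s: 5.15
tcp_pos: [0.5272, 0.1321, 0.0804]
eef_rot: [180.0, 0.0, 174.3]
contact_force: [1.3, 0.1, -0.7]
gripper_width: 0.0434
gripper_force: 0.0
```

Request:
drive_tool([
  [[-1,0,0,0,0],[-1,0,0,0,0],[-1,0,0,0,0]],
])

```text
time_s: 5.52
tcp_pos: [0.5272, 0.1321, 0.0804]
eef_rot: [180.0, 0.0, 174.3]
contact_force: [0.2, -0.1, 0.4]
gripper_width: 0.0177
gripper_force: 40.0
```

Request:
drive_tool([
  [[-1,0,0,-0.08,0],[-1,0,0,-0.25,0],[-1,0,0,-0.5,0],[-1,0,0,-0.75,0],[-1,0,0,-1,0]],
])

```text
time_s: 6.15
tcp_pos: [0.5265, 0.1318, 0.2014]
eef_rot: [-180.0, -0.1, 174.3]
contact_force: [0.0, 0.3, -5.3]
gripper_width: 0.0176
gripper_force: 40.0
```

Request:
drive_tool([
  [[-1,0,0,-0.25,-0.004],[-1,0,0,-0.5,-0.008],[-1,0,0,-0.75,-0.0158],[-1,0,0,-0.85,-0.0158],[-1,0,0,-0.85,-0.0158]],
])

```text
time_s: 6.78
tcp_pos: [0.527, 0.1321, 0.3025]
eef_rot: [180.0, 0.0, 179.9]
contact_force: [0.1, -0.7, -4.3]
gripper_width: 0.0181
gripper_force: 40.0
```

Request:
drive_tool([
  [[-1,-0.02,-0.1,0,0],[-1,-0.05,-0.3,0,0],[-1,-0.08,-0.6,0,0],[-1,-0.11,-0.94,0,0]],
])

```text
time_s: 7.28
tcp_pos: [0.5397, 0.0178, 0.3008]
eef_rot: [-180.0, -0.1, 180.0]
contact_force: [0.6, 0.0, -4.2]
gripper_width: 0.0179
gripper_force: 40.0
```

Request:
drive_tool([
  [[-1,-0.04,-0.33,0,0],[-1,-0.08,-0.66,0,0],[-1,-0.11,-0.94,0,0]],
])

```text
time_s: 7.65
tcp_pos: [0.5527, -0.0956, 0.3008]
eef_rot: [-180.0, -0.2, 179.9]
contact_force: [1.3, 0.4, -3.6]
gripper_width: 0.0173
gripper_force: 40.0
```

Request:
drive_tool([
  [[-1,-0.04,-0.33,0,0],[-1,-0.08,-0.62,0,0],[-1,-0.11,-0.82,0,0],[-1,-0.11,-0.94,0,0],[-1,-0.11,-0.94,0,0]],
])

```text
time_s: 8.28
tcp_pos: [0.566, -0.2073, 0.3012]
eef_rot: [180.0, -0.1, 179.9]
contact_force: [0.4, -0.3, -4.5]
gripper_width: 0.0174
gripper_force: 40.0
```

```bash
python3 - <<'E'
from h import *
s=r.get_state();print(s)
a=save("scene","s2");b=save("side","d2")
f=lambda im,x,y,w,h:cv2.resize(im[y:y+h,x:x+w,::-1],(w*3,h*3),interpolation=cv2.INTER_CUBIC)
cv2.imwrite("pics/c3.png",np.hstack([f(a,170,120,130,170),f(b,310,50,130,170)]))
E
```

```text
{'time_s': 8.275, 'joints': array([-1.56566058e+00,  1.19055889e+01, -2.98934174e+00, -1.32048110e-02,
       -7.52161086e+01, -8.85577330e+01]), 'qd': array([ 1.4278574 , -0.78369806, -0.07590401, -0.2943762 ,  0.02456999,
       -0.73502942]), 'joint_torque': array([ -0.91304926, -48.94267559,  32.11482882,   8.11211586,
        -0.07565476,   0.20369601]), 'tcp_pos': array([ 0.56595812, -0.20725899,  0.30120876]), 'eef_rot': array([ 1.79984448e+02, -1.10683230e-01,  1.79873240e+02]), 'contact_force': array([ 0.41232068, -0.2911814 , -4.53031679]), 'moment': array([0.09009667, 0.00777936, 0.02385657]), 'gripper_force': 39.96121108531952, 'gripper_width': 0.017436863745267418}
```

View pics/c3.png

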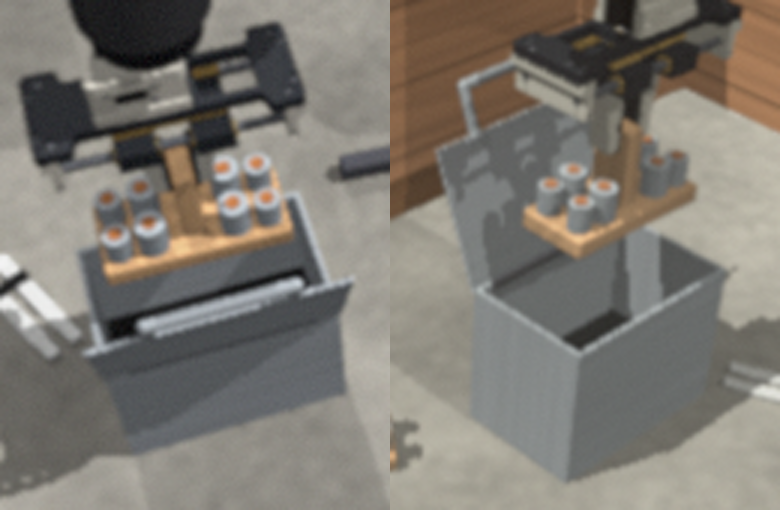

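The rack hangs square over the tin mouth in both views, with no contact. I'll lower it to just above the highest possible packing level, then feel the rest of the way.

Request:
drive_tool([
  [[-1,-0.016,0.015,0.1,0],[-1,-0.016,0.015,0.3,0],[-1,-0.016,0.015,0.5,0],[-1,-0.016,0.015,0.65,0],[-1,-0.016,0.015,0.65,0]],
])

```text
time_s: 9.0
tcp_pos: [0.5675, -0.2036, 0.2223]
eef_rot: [180.0, -0.2, -180.0]
contact_force: [-0.2, 0.0, -3.2]
gripper_width: 0.0179
gripper_force: 40.0
```

Request:
drive_tool([
  [[-1,0,0,0.2,0],[-1,0,0,0.4,0],[-1,0,0,0.55,0],[-1,0,0,0.65,0],[-1,0,0,0.65,0]],
])

```text
time_s: 9.62
tcp_pos: [0.5684, -0.2044, 0.1461]
eef_rot: [180.0, -0.1, 180.0]
contact_force: [-0.7, -0.3, -3.6]
gripper_width: 0.0181
gripper_force: 40.0
```

```bash
python3 - <<'E'
from h import *
# packing: visible dark patch in the first side view, far corner on the right inner wall
for z in (.02,.038,.056): print(z,proj("side",[[.63,-.15,z],[.63,-.2,z],[.63,-.25,z],[.63,-.30,z]]).round(0).tolist())
im=cv2.imread("pics/side0.png").sum(2)
for c in (372,378,384,388): print(c,im[140:172,c].tolist())
E
```

```text
0.02 [[347.0, 177.0], [359.0, 170.0], [371.0, 164.0], [382.0, 157.0]]
0.038 [[347.0, 172.0], [360.0, 165.0], [371.0, 159.0], [383.0, 153.0]]
0.056 [[348.0, 167.0], [360.0, 161.0], [372.0, 154.0], [383.0, 148.0]]
372 [295, 295, 292, 293, 293, 290, 296, 289, 294, 293, 293, 299, 295, 293, 296, 296, 293, 298, 273, 215, 157, 130, 132, 132, 122, 169, 299, 414, 428, 381, 364, 358]
378 [296, 299, 296, 296, 299, 296, 291, 295, 300, 296, 296, 294, 293, 289, 292, 246, 189, 143, 133, 121, 128, 125, 150, 253, 382, 426, 370, 304, 297, 291, 299, 299]
384 [277, 280, 279, 261, 246, 251, 244, 245, 244, 241, 246, 244, 226, 179, 142, 125, 130, 122, 141, 211, 328, 393, 373, 321, 296, 289, 296, 292, 297, 298, 296, 294]
388 [268, 245, 244, 242, 238, 239, 244, 243, 248, 238, 245, 241, 249, 242, 233, 191, 164, 251, 394, 431, 371, 314, 296, 292, 299, 304, 291, 292, 296, 295, 299, 291]
```

The side picture puts the packing top at about 38 mm, so contact should come near a TCP height of 0.118. I'll go down gently to 0.129, then feel in small steps.

Request:
drive_tool([
  [[-1,0,0,0.035,0],[-1,0,0,0.07,0],[-1,0,0,0.1,0],[-1,0,0,0.13,0],[-1,0,0,0.14,0]],
])

```text
time_s: 10.25
tcp_pos: [0.5684, -0.2046, 0.1293]
eef_rot: [180.0, -0.0, 180.0]
contact_force: [-0.2, -0.2, -3.8]
gripper_width: 0.0177
gripper_force: 40.0
```

Request:
drive_tool([
  [[-1,0,0,0.008,0],[-1,0,0,0.016,0],[-1,0,0,0.024,0],[-1,0,0,0.024,0]],
])

```text
time_s: 10.75
tcp_pos: [0.5684, -0.2046, 0.1266]
eef_rot: [180.0, -0.0, 180.0]
contact_force: [0.1, -0.2, -3.7]
gripper_width: 0.0178
gripper_force: 40.0
```

Request:
drive_tool([
  [[-1,0,0,0.008,0],[-1,0,0,0.016,0],[-1,0,0,0.02,0],[-1,0,0,0.02,0]],
])

```text
time_s: 11.25
tcp_pos: [0.5685, -0.2046, 0.1242]
eef_rot: [-180.0, -0.0, 180.0]
contact_force: [0.1, 0.2, -4.7]
gripper_width: 0.0178
gripper_force: 40.0
```

Request:
drive_tool([
  [[-1,0,0,0.008,0],[-1,0,0,0.016,0],[-1,0,0,0.02,0],[-1,0,0,0.02,0]],
])

```text
time_s: 11.75
tcp_pos: [0.5685, -0.2046, 0.1218]
eef_rot: [180.0, -0.0, 180.0]
contact_force: [1.0, -0.1, -5.2]
gripper_width: 0.0175
gripper_force: 40.0
```

Request:
drive_tool([
  [[-1,0,0,0.008,0],[-1,0,0,0.016,0],[-1,0,0,0.02,0],[-1,0,0,0.02,0]],
])

```text
time_s: 12.25
tcp_pos: [0.5685, -0.2046, 0.1194]
eef_rot: [-180.0, -0.0, 180.0]
contact_force: [0.2, 0.3, -4.8]
gripper_width: 0.0176
gripper_force: 40.0
```

Request:
drive_tool([
  [[-1,0,0,0.008,0],[-1,0,0,0.016,0],[-1,0,0,0.02,0],[-1,0,0,0.02,0]],
])

```text
time_s: 12.75
tcp_pos: [0.5686, -0.2046, 0.1174]
eef_rot: [-180.0, 0.0, 180.0]
contact_force: [-1.2, 0.8, 0.8]
gripper_width: 0.0177
gripper_force: 40.0
```

The vertical force went from -4.8 to +0.8 N, so the rack is resting on the packing. I'll release it and rise.

Request:
drive_tool([
  [[-1,0,0,0,0],[0.2,0,0,0,0],[0.2,0,0,0,0],[0.2,0,0,0,0],[0.2,0,0,0,0]],
])

```text
time_s: 13.38
tcp_pos: [0.5686, -0.2046, 0.1171]
eef_rot: [-180.0, 0.0, 180.0]
contact_force: [-0.8, 0.3, 0.2]
gripper_width: 0.05
gripper_force: 0.0
```

Request:
drive_tool([
  [[0.2,0,0,-0.05,0],[0.2,0,0,-0.2,0],[0.2,0,0,-0.5,0],[0.2,0,0,-0.8,0],[0.2,0,0,-1,0]],
])

```text
time_s: 14.0
tcp_pos: [0.569, -0.2047, 0.2396]
eef_rot: [-180.0, 0.1, 180.0]
contact_force: [0.8, 0.6, 0.2]
gripper_width: 0.0526
gripper_force: 0.0
```

Request:
drive_tool([
  [[0.2,0,0,-0.4,0],[0.2,0,0,-0.8,0],[0.2,0,0,-1,0],[0.2,0,0,-1,0]],
])

```text
time_s: 14.5
tcp_pos: [0.5692, -0.2048, 0.36]
eef_rot: [-180.0, 0.3, 180.0]
contact_force: [-0.7, 0.3, -0.8]
gripper_width: 0.0529
gripper_force: 0.0
```

Request:
drive_tool([
  [[0.2,-0.1,0,0,-0.025],[0.2,-0.2,0,0,-0.05],[0.2,-0.35,0,0,-0.075],[0.2,-0.45,0,0,-0.1],[0.2,-0.55,0,0,-0.125]],
])

```text
time_s: 15.12
tcp_pos: [0.6346, -0.2045, 0.3558]
eef_rot: [179.9, -0.1, -134.7]
contact_force: [-0.4, -0.4, -0.1]
gripper_width: 0.0522
gripper_force: 0.0
```

Request:
drive_tool([
  [[0.2,-0.1,-0.1,0,-0.025],[0.2,-0.2,-0.2,0,-0.05],[0.2,-0.3,-0.3,0,-0.075],[0.2,-0.39,-0.39,0,-0.1],[0.2,-0.39,-0.39,0,-0.125]],
])

```text
time_s: 15.75
tcp_pos: [0.7011, -0.2044, 0.3547]
eef_rot: [179.8, 0.0, -89.7]
contact_force: [0.2, 0.8, -0.2]
gripper_width: 0.0525
gripper_force: 0.0
```

Request:
drive_tool([
  [[0.2,0,0,0,0],[0.2,0,0,0,0]],
])

```text
time_s: 16.0
tcp_pos: [0.7004, -0.2046, 0.3567]
eef_rot: [180.0, 0.0, -90.2]
contact_force: [-0.1, 0.3, 0.2]
gripper_width: 0.0526
gripper_force: 0.0
```

```bash
python3 - <<'E'
from h import *
s=r.get_state();print(s["tcp_pos"],s["eef_rot"],s["joints"].round(1))
a=save("scene","s3");b=save("side","d3")
f=lambda im,x,y,w,h:cv2.resize(im[y:y+h,x:x+w,::-1],(w*3,h*3),interpolation=cv2.INTER_CUBIC)
cv2.imwrite("pics/c4.png",np.hstack([f(a,170,120,130,170),f(b,310,30,130,170)]))
w=save("wrist","w3"); print(proj("wrist",[[.701,-.1535,.3125],[.701,-.2585,.3125],[.701,-.206,.3125]]).round(0))
E
```

```text
[ 0.70042769 -0.20462301  0.35667448] [ 1.79961156e+02  7.02125647e-03 -9.02229426e+01] [ -1.   23.7  20.4  -0.  -86.8   0.8]
[[318. 286.]
 [318. 155.]
 [318. 225.]]
```

View pics/c4.png

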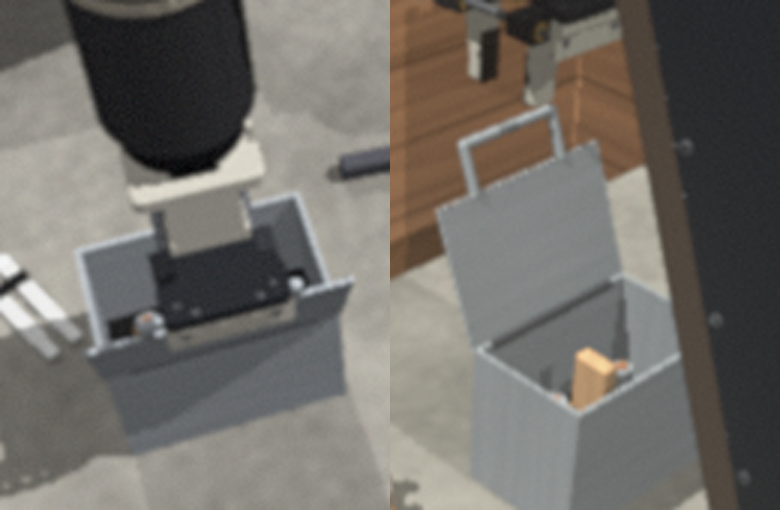

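View pics/w3.png

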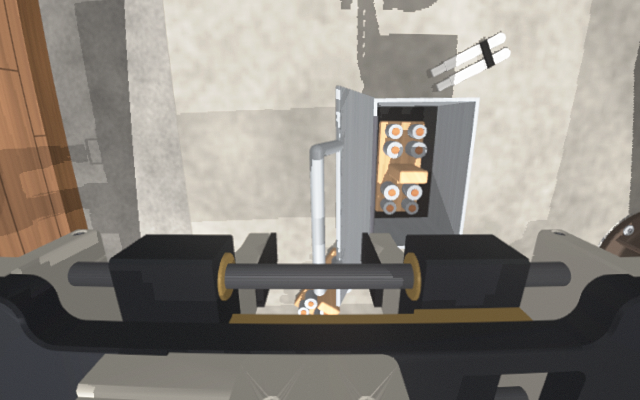

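The rack stands upright in the tin. In the wrist view the bar lies at column 318, exactly where predicted and between the fingers. I'll lower and pinch it.

Request:
drive_tool([
  [[0.2,0,0,0.1,0],[0.2,0,0,0.22,0],[0.2,0,0,0.34,0],[0.2,0,0,0.435,0],[0.2,0,0,0.435,0]],
], squeeze=15)

```text
time_s: 16.77
tcp_pos: [0.7002, -0.2046, 0.3033]
eef_rot: [179.9, 0.0, -90.0]
contact_force: [-0.1, 0.5, 0.7]
gripper_width: 0.0525
gripper_force: 0.0
```

Request:
drive_tool([
  [[-1,0,0,0,0],[-1,0,0,0,0],[-1,0,0,0,0],[-1,0,0,0,0],[-1,0,0,0,0]],
], squeeze=15)

```text
time_s: 17.4
tcp_pos: [0.7007, -0.2046, 0.305]
eef_rot: [-180.0, -0.0, -90.0]
contact_force: [0.2, 0.4, 0.3]
gripper_width: 0.0096
gripper_force: 15.0
```

Request:
drive_tool([
  [[-1,0,0,0,0],[-1,0,0,0,0]],
])

```text
time_s: 17.65
tcp_pos: [0.7008, -0.2047, 0.305]
eef_rot: [-180.0, -0.0, -90.0]
contact_force: [0.3, 0.3, 1.3]
gripper_width: 0.0096
gripper_force: 15.0
```

```bash
python3 - <<'E'
from h import *
s=r.get_state();p=s["tcp_pos"];print(p,s["eef_rot"],s["gripper_width"],s["gripper_force"])
# hinge from bar at 1.95 ; path relative to the start in tool axes for yaw -90: ty=-dx, tz=-dz
th=np.linspace(1.95,0,40)
L=lambda t:np.array([-.175*np.cos(t)+.003*np.sin(t),.175*np.sin(t)+.003*np.cos(t)])
for t in np.arange(1.95,-.001,-.05):
    d=L(t)-L(1.95);print(round(t,2),"ty %.3f tz %.3f"%(-d[0]/.12,-d[1]/.12), "x %.4f z %.4f"%tuple(p[[0,2]]+d))
E
```

```text
[ 0.70076312 -0.20465393  0.30497736] [-1.79988832e+02 -2.92203503e-03 -9.00229184e+01] 0.009621807031655534 14.995484501123428
1.95 ty -0.000 tz -0.000 x 0.7008 z 0.3050
1.9 ty 0.068 tz -0.026 x 0.6926 z 0.3082
1.85 ty 0.137 tz -0.049 x 0.6843 z 0.3109
1.8 ty 0.207 tz -0.069 x 0.6759 z 0.3133
1.75 ty 0.279 tz -0.085 x 0.6673 z 0.3152
1.7 ty 0.350 tz -0.097 x 0.6587 z 0.3167
1.65 ty 0.423 tz -0.106 x 0.6500 z 0.3177
1.6 ty 0.495 tz -0.112 x 0.6413 z 0.3184
1.55 ty 0.568 tz -0.113 x 0.6326 z 0.3185
1.5 ty 0.641 tz -0.111 x 0.6238 z 0.3183
1.45 ty 0.714 tz -0.105 x 0.6151 z 0.3176
1.4 ty 0.786 tz -0.096 x 0.6064 z 0.3165
1.35 ty 0.858 tz -0.083 x 0.5978 z 0.3149
1.3 ty 0.929 tz -0.066 x 0.5893 z 0.3129
1.25 ty 0.999 tz -0.046 x 0.5809 z 0.3105
1.2 ty 1.068 tz -0.023 x 0.5726 z 0.3077
1.15 ty 1.136 tz 0.004 x 0.5644 z 0.3045
1.1 ty 1.202 tz 0.034 x 0.5565 z 0.3008
1.05 ty 1.267 tz 0.068 x 0.5487 z 0.2968
1.0 ty 1.330 tz 0.105 x 0.5412 z 0.2924
0.95 ty 1.391 tz 0.145 x 0.5338 z 0.2876
0.9 ty 1.450 tz 0.188 x 0.5268 z 0.2825
0.85 ty 1.507 tz 0.233 x 0.5200 z 0.2770
0.8 ty 1.561 tz 0.282 x 0.5134 z 0.2711
0.75 ty 1.613 tz 0.333 x 0.5072 z 0.2650
0.7 ty 1.662 tz 0.387 x 0.5013 z 0.2586
0.65 ty 1.709 tz 0.443 x 0.4957 z 0.2518
0.6 ty 1.753 tz 0.501 x 0.4905 z 0.2448
0.55 ty 1.793 tz 0.562 x 0.4856 z 0.2375
0.5 ty 1.831 tz 0.624 x 0.4811 z 0.2301
0.45 ty 1.865 tz 0.689 x 0.4769 z 0.2223
0.4 ty 1.897 tz 0.755 x 0.4732 z 0.2144
0.35 ty 1.924 tz 0.822 x 0.4698 z 0.2063
0.3 ty 1.949 tz 0.891 x 0.4669 z 0.1981
0.25 ty 1.970 tz 0.960 x 0.4644 z 0.1897
0.2 ty 1.987 tz 1.031 x 0.4623 z 0.1812
0.15 ty 2.001 tz 1.103 x 0.4606 z 0.1726
0.1 ty 2.012 tz 1.175 x 0.4594 z 0.1640
0.05 ty 2.018 tz 1.248 x 0.4586 z 0.1553
-0.0 ty 2.021 tz 1.320 x 0.4582 z 0.1465
```

Request:
drive_tool([
  [[-1,0.034,-0.013,0,0],[-1,0.068,-0.026,0,0],[-1,0.137,-0.049,0,0],[-1,0.207,-0.069,0,0],[-1,0.207,-0.069,0,0]],
])

```text
time_s: 18.27
tcp_pos: [0.7087, -0.2238, 0.302]
eef_rot: [179.8, 0.5, -89.9]
contact_force: [-2.4, 19.6, -2.4]
gripper_width: 0.0095
gripper_force: 15.0
```

I put the numbers one column off, so the fingers slid about 20 mm along the bar. The lid is still open against its stop. I'll reverse that move exactly.

Request:
drive_tool([
  [[-1,-0.07,0.023,0,0],[-1,-0.14,0.046,0,0],[-1,-0.207,0.069,0,0],[-1,-0.207,0.069,0,0],[-1,-0.207,0.069,0,0]],
])

```text
time_s: 18.9
tcp_pos: [0.7001, -0.2102, 0.3063]
eef_rot: [-180.0, -0.4, -90.2]
contact_force: [0.7, -19.1, -0.3]
gripper_width: 0.0094
gripper_force: 15.0
```

```bash
python3 - <<'E'
from h import *
s=r.get_state();print({k:np.round(s[k],4) for k in("tcp_pos","eef_rot","contact_force","moment","gripper_width","gripper_force")})
p0=cv2.imread("pics/d3.png")[:,:,::-1].astype(int); b=save("side","d4").astype(int)
# tin body unchanged, lid at the same place?
d=np.abs(p0-b).sum(2)>60
print("tin diff",d[140:210,335:395].sum(),"lid diff",d[80:140,325:395].sum(), "bar",d[60:95,325:370].sum())
E
```

```text
{'tcp_pos': array([ 0.7001, -0.2102,  0.3063]), 'eef_rot': array([-179.9841,   -0.4017,  -90.2072]), 'contact_force': array([  0.7191, -19.1353,  -0.3465]), 'moment': array([-6.5753e+00, -2.9000e-03,  1.1580e-01]), 'gripper_width': np.float64(0.0094), 'gripper_force': np.float64(15.0428)}
tin diff 0 lid diff 47 bar 306
```

Request:
drive_tool([
  [[-1,0.04,0,0,0],[-0.6,0.04,0,0,0],[-0.6,0.04,0,0,0],[-0.6,0.04,0,0,0]],
])

```text
time_s: 19.45
tcp_pos: [0.7006, -0.2091, 0.3046]
eef_rot: [180.0, 0.0, -90.0]
contact_force: [-0.4, 0.2, -0.5]
gripper_width: 0.0174
gripper_force: 0.0
```

Request:
drive_tool([
  [[-1,0,0,0,0],[-1,0,0,0,0],[-1,0,0,0,0],[-1,0,0,0,0]],
], squeeze=15)

```text
time_s: 19.95
tcp_pos: [0.7007, -0.2092, 0.3048]
eef_rot: [180.0, 0.0, -90.0]
contact_force: [0.2, 1.8, -0.1]
gripper_width: 0.0095
gripper_force: 15.0
```

Request:
drive_tool([
  [[-1,0,0.034,-0.013,0],[-1,0,0.068,-0.026,0],[-1,0,0.1,-0.038,0],[-1,0,0.137,-0.049,0],[-1,0,0.137,-0.049,0]],
])

```text
time_s: 20.58
tcp_pos: [0.6839, -0.2095, 0.3112]
eef_rot: [-180.0, -0.0, -90.0]
contact_force: [1.4, 1.4, 0.1]
gripper_width: 0.0093
gripper_force: 15.0
```

Request:
drive_tool([
  [[-1,0,0.07,-0.02,0],[-1,0,0.142,-0.036,0],[-1,0,0.213,-0.048,0],[-1,0,0.286,-0.057,0],[-1,0,0.358,-0.063,0]],
])

```text
time_s: 21.2
tcp_pos: [0.6405, -0.2099, 0.3185]
eef_rot: [180.0, -0.0, -90.0]
contact_force: [0.0, -3.0, -0.8]
gripper_width: 0.0091
gripper_force: 15.0
```

Request:
drive_tool([
  [[-1,0,0.073,-0.001,0],[-1,0,0.146,0.001,0],[-1,0,0.219,0.007,0],[-1,0,0.291,0.016,0],[-1,0,0.363,0.029,0]],
])

```text
time_s: 21.82
tcp_pos: [0.597, -0.2099, 0.3148]
eef_rot: [180.0, -0.0, -90.0]
contact_force: [1.1, -6.0, -0.4]
gripper_width: 0.0093
gripper_force: 15.0
```

Request:
drive_tool([
  [[-1,0.003,0.071,0.017,0],[-1,0.006,0.141,0.037,0],[-1,0.01,0.21,0.06,0],[-1,0.01,0.278,0.087,0],[-1,0.01,0.344,0.117,0]],
])

```text
time_s: 22.45
tcp_pos: [0.5559, -0.2103, 0.3005]
eef_rot: [180.0, 0.0, -90.0]
contact_force: [-0.9, -1.7, 0.1]
gripper_width: 0.0093
gripper_force: 15.0
```

Request:
drive_tool([
  [[-1,0.003,0.065,0.034,0],[-1,0.006,0.128,0.071,0],[-1,0.01,0.189,0.111,0],[-1,0.01,0.248,0.154,0],[-1,0.01,0.305,0.199,0]],
])

```text
time_s: 23.08
tcp_pos: [0.5194, -0.2112, 0.2764]
eef_rot: [180.0, 0.0, -90.0]
contact_force: [-0.6, 4.7, 0.3]
gripper_width: 0.0097
gripper_force: 15.0
```

Request:
drive_tool([
  [[-1,0,0.054,0.049,0],[-1,0,0.106,0.1,0],[-1,0,0.155,0.154,0],[-1,0,0.202,0.21,0],[-1,0,0.246,0.268,0]],
])

```text
time_s: 23.7
tcp_pos: [0.49, -0.2119, 0.2444]
eef_rot: [-180.0, -0.0, -90.0]
contact_force: [1.7, 4.0, -1.2]
gripper_width: 0.0095
gripper_force: 15.0
```

Request:
drive_tool([
  [[-1,0,0.04,0.061,0],[-1,0,0.078,0.123,0],[-1,0,0.112,0.188,0],[-1,0,0.144,0.254,0],[-1,0,0.171,0.321,0]],
])

```text
time_s: 24.32
tcp_pos: [0.4695, -0.2121, 0.2058]
eef_rot: [180.0, -0.0, -90.0]
contact_force: [-1.3, -1.8, 0.2]
gripper_width: 0.0095
gripper_force: 15.0
```

Request:
drive_tool([
  [[-1,0,0.025,0.069,0],[-1,0,0.046,0.138,0],[-1,0,0.063,0.209,0],[-1,0,0.077,0.281,0],[-1,0,0.077,0.281,0]],
])

```text
time_s: 24.95
tcp_pos: [0.46, -0.2121, 0.1716]
eef_rot: [179.9, -0.0, -90.0]
contact_force: [-1.9, -5.7, -0.0]
gripper_width: 0.0097
gripper_force: 15.0
```

Request:
drive_tool([
  [[-1,0,0.006,0.036,0],[-1,0,0.011,0.072,0],[-1,0,0.014,0.109,0],[-1,0,0.017,0.145,0],[-1,0,0.017,0.145,0]],
])

```text
time_s: 25.58
tcp_pos: [0.4578, -0.212, 0.1543]
eef_rot: [179.9, -0.0, -90.0]
contact_force: [-2.2, -4.8, -0.1]
gripper_width: 0.0094
gripper_force: 15.0
```

Request:
drive_tool([
  [[-1,0,0,0.012,0],[-1,0,0.001,0.024,0],[-1,0,0.001,0.036,0],[-1,0,0.001,0.048,0],[-1,0,0.001,0.048,0]],
])

```text
time_s: 26.2
tcp_pos: [0.4574, -0.2121, 0.1487]
eef_rot: [179.9, -0.0, -90.0]
contact_force: [-3.3, -6.0, 0.1]
gripper_width: 0.0094
gripper_force: 15.0
```

Request:
drive_tool([
  [[-1,0,0,0.006,0],[-1,0,0,0.012,0],[-1,0,0,0.016,0],[-1,0,0,0.016,0]],
])

```text
time_s: 26.7
tcp_pos: [0.4574, -0.212, 0.1468]
eef_rot: [179.9, -0.0, -90.0]
contact_force: [-2.7, -5.6, -0.8]
gripper_width: 0.0096
gripper_force: 15.0
```

Request:
drive_tool([
  [[-1,0,0,0.006,0],[-1,0,0,0.012,0],[-1,0,0,0.016,0],[-1,0,0,0.016,0]],
])

```text
time_s: 27.2
tcp_pos: [0.4573, -0.212, 0.1448]
eef_rot: [179.9, -0.0, -90.0]
contact_force: [-2.5, -5.6, -1.2]
gripper_width: 0.0093
gripper_force: 15.1
```

Request:
drive_tool([
  [[-1,0,0,0.005,0],[-1,0,0,0.01,0],[-1,0,0,0.014,0],[-1,0,0,0.014,0]],
])

```text
time_s: 27.7
tcp_pos: [0.4573, -0.212, 0.1432]
eef_rot: [179.9, -0.0, -90.0]
contact_force: [-3.4, -5.3, -0.6]
gripper_width: 0.0094
gripper_force: 15.1
```

Request:
drive_tool([
  [[-1,0,0,0.005,0],[-1,0,0,0.01,0],[-1,0,0,0.014,0],[-1,0,0,0.014,0]],
])

```text
time_s: 28.2
tcp_pos: [0.4572, -0.212, 0.1415]
eef_rot: [179.9, -0.0, -90.0]
contact_force: [-2.9, -4.5, 0.9]
gripper_width: 0.0094
gripper_force: 15.1
```

Request:
drive_tool([
  [[-1,0,0,0.005,0],[-1,0,0,0.01,0],[-1,0,0,0.014,0],[-1,0,0,0.014,0]],
])

```text
time_s: 28.7
tcp_pos: [0.4572, -0.2121, 0.1398]
eef_rot: [179.9, -0.0, -90.0]
contact_force: [-2.6, -5.2, -0.2]
gripper_width: 0.0091
gripper_force: 15.1
```

```bash
python3 - <<'E'
from h import *
s=r.get_state();print(s["tcp_pos"],s["contact_force"],s["moment"])
a=save("scene","s5");b=save("side","d5")
f=lambda im,x,y,w,h:cv2.resize(im[y:y+h,x:x+w,::-1],(w*3,h*3),interpolation=cv2.INTER_CUBIC)
cv2.imwrite("pics/c5.png",np.hstack([f(a,170,120,130,170),f(b,310,80,130,170)]))
E
```

```text
[ 0.45722734 -0.21205187  0.1398051 ] [-2.6336547  -5.24096947 -0.23795692] [-1.86967502  1.18993615  0.09600393]
```

View pics/c5.png

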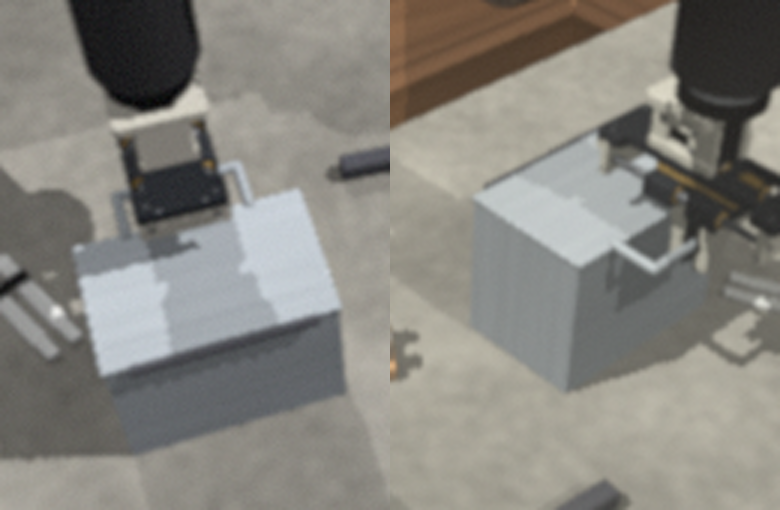

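```bash
python3 - <<'E'
from h import *
print("bar L corner",two("scene",(244,175),"side",(398.3,170)))
print("lid FL corner",two("scene",(170+302/3,120+190/3),"side",(373.5,169)))
# compare with lid-hypotheses: bar left end and lid front edge, at angle t
H=np.array([.633,-.2055,.15])
for t in(0,.03,.06,.1):
    c,s=np.cos(t),np.sin(t)
    bar=H+[-.175*c+.003*s,.0525,.175*s+.003*c]; fl=H+[-.132*c,.1,.132*s+.002]
    print(t,[proj(n,[bar,fl]).round(1).tolist() for n in("scene","side")])
im=cv2.imread("pics/s5.png"); sd=cv2.imread("pics/d5.png")
print(sd[160:180,373].sum(1).tolist());print(sd[158:182,395].sum(1).tolist())
E
```

```text
bar L corner (array([ 0.45524404, -0.16308984,  0.14658883]), np.float64(0.00909944689972215))
lid FL corner (array([ 0.49968769, -0.10690455,  0.14864919]), np.float64(0.006237188107520112))
0 [[[249.1, 174.2], [270.2, 182.4]], [[396.8, 168.5], [371.7, 168.3]]]
0.03 [[[248.9, 173.1], [270.1, 181.5]], [[397.0, 166.8], [371.8, 167.1]]]
0.06 [[[248.8, 172.0], [270.0, 180.7]], [[397.2, 165.1], [371.9, 165.8]]]
0.1 [[[248.5, 170.6], [269.9, 179.6]], [[397.3, 162.8], [371.9, 164.1]]]
[603, 611, 604, 600, 597, 603, 607, 592, 514, 399, 340, 341, 341, 338, 343, 337, 333, 333, 331, 325]
[265, 261, 263, 270, 264, 263, 285, 397, 539, 609, 580, 479, 359, 281, 261, 262, 262, 261, 264, 267, 282, 303, 317, 323]
```

The bar and the lid corner both match the shut angle. As a check, I'll go 2.5 mm lower and see whether the bar still moves.

Request:
drive_tool([
  [[-1,0,0,0.008,0],[-1,0,0,0.016,0],[-1,0,0,0.021,0],[-1,0,0,0.021,0]],
])

```text
time_s: 29.3
tcp_pos: [0.4573, -0.212, 0.1373]
eef_rot: [179.9, -0.0, -90.0]
contact_force: [-4.0, -5.5, 0.4]
gripper_width: 0.0094
gripper_force: 15.1
```

```bash
python3 - <<'E'
from h import *
b=save("side","d6").astype(int)
for f in ("d5","d6"):
    im=cv2.imread(f"pics/{f}.png").sum(2).astype(float)
    for c in (390,395):
        w=np.clip(im[162:174,c]-330,0,None);print(f,c,((w*np.arange(162,174)).sum()/w.sum()).round(2))
    print("edge",[int(x) for x in im[164:172,365]])
E
```

```text
d5 390 164.14
d5 395 167.3
edge [489, 420, 408, 412, 417, 412, 416, 416]
d6 390 164.87
d6 395 168.09
edge [568, 480, 427, 418, 419, 413, 415, 418]
```

The lid still moves freely with the gripper, so it isn't quite shut yet. I'll keep easing it down.

Request:
drive_tool([
  [[-1,0,0,0.005,0],[-1,0,0,0.01,0],[-1,0,0,0.014,0],[-1,0,0,0.014,0]],
])

```text
time_s: 29.85
tcp_pos: [0.4573, -0.2121, 0.1357]
eef_rot: [179.9, -0.0, -90.0]
contact_force: [-3.6, -5.4, 0.4]
gripper_width: 0.0094
gripper_force: 15.1
```

Request:
drive_tool([
  [[-1,0,0,0.005,0],[-1,0,0,0.01,0],[-1,0,0,0.014,0],[-1,0,0,0.014,0]],
])

```text
time_s: 30.35
tcp_pos: [0.4573, -0.212, 0.134]
eef_rot: [179.9, -0.0, -90.0]
contact_force: [-4.4, -5.4, 1.4]
gripper_width: 0.0096
gripper_force: 15.1
```

```bash
python3 - <<'E'
from h import *
save("side","d7");save("scene","s7")
for f in ("d5","d6","d7"):
    im=cv2.imread(f"pics/{f}.png").sum(2).astype(float)
    print(f,[(lambda w:((w*np.arange(160,176)).sum()/w.sum()).round(2))(np.clip(im[160:176,c]-330,0,None)) for c in (390,395)],im[164:172,365])
for f in ("s5","s7"):
    im=cv2.imread(f"pics/{f}.png").sum(2).astype(int); print(im[170:185,246].tolist(), im[176:190,262].tolist())
E
```

```text
d5 [np.float64(164.14), np.float64(167.3)] [489. 420. 408. 412. 417. 412. 416. 416.]
d6 [np.float64(164.87), np.float64(168.09)] [568. 480. 427. 418. 419. 413. 415. 418.]
d7 [np.float64(165.8), np.float64(169.17)] [555. 490. 427. 417. 412. 415. 416. 414.]
[456, 451, 449, 475, 532, 529, 459, 393, 418, 443, 448, 444, 439, 404, 375] [471, 473, 469, 466, 470, 472, 475, 473, 514, 587, 620, 621, 621, 621]
[460, 451, 449, 447, 469, 506, 541, 501, 408, 383, 431, 448, 456, 434, 391] [470, 472, 472, 464, 472, 474, 473, 474, 487, 533, 550, 537, 574, 615]
```

```bash
python3 - <<'E'
from h import *
H=np.array([.633,.150])
def pl(n,u,v,y=-.1535):
    c,d=ray(n,u,v); q=c+d*(y-c[1])/d[1]; return q[[0,2]]
for f in ("d5","d6","d7"):
    im=cv2.imread(f"pics/{f}.png").sum(2).astype(float)
    P=[]
    for c in range(385,397,2):
        w=np.clip(im[156:176,c]-360,0,None); v=(w*np.arange(156,176)).sum()/w.sum(); P.append(pl("side",c,v))
    P=np.array(P); k=np.polyfit(P[:,0],P[:,1],1); print(f,"slope",k[0].round(3),"z at bar .458",np.polyval(k,.458).round(4),P.round(4)[[0,-1]].tolist())
f=lambda im,x,y,w,h:cv2.resize(im[y:y+h,x:x+w],(w*4,h*4),interpolation=cv2.INTER_CUBIC)
a=cv2.imread("pics/s7.png");b=cv2.imread("pics/d7.png")
cv2.imwrite("pics/c7.png",np.hstack([f(a,190,150,95,120),f(b,330,100,95,120)]))
E
```

```text
d5 slope 0.156 z at bar .458 0.1542 [[0.5002, 0.1584], [0.4647, 0.1528]]
d6 slope 0.129 z at bar .458 0.1541 [[0.5001, 0.1572], [0.4646, 0.1521]]
d7 slope 0.206 z at bar .458 0.1495 [[0.4999, 0.1559], [0.4641, 0.1489]]
```

View pics/c7.png

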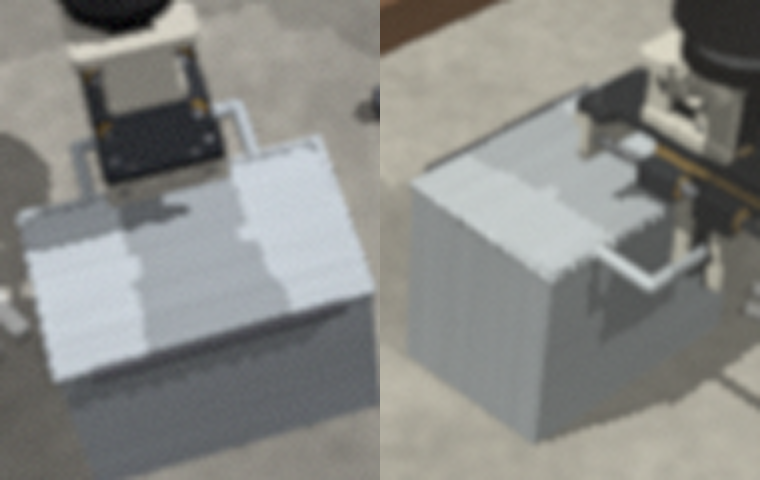

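The lid's front edge now sits level with or slightly below the rim line, so the lid is shut and pressed a little into its stop. I'll back off 3 mm, let go and rise.

Request:
drive_tool([
  [[-1,0,0,-0.008,0],[-1,0,0,-0.016,0],[-1,0,0,-0.025,0],[-1,0,0,-0.025,0]],
])

```text
time_s: 30.95
tcp_pos: [0.4573, -0.212, 0.137]
eef_rot: [179.9, -0.0, -90.0]
contact_force: [-3.1, -4.5, -0.4]
gripper_width: 0.0092
gripper_force: 15.1
```

```bash
python3 - <<'E'
from h import *
save("side","d8");save("scene","s8")
for f in ("d5","d6","d7","d8"):
    im=cv2.imread(f"pics/{f}.png").sum(2).astype(float)
    print(f,[(lambda w:((w*np.arange(160,176)).sum()/w.sum()).round(2))(np.clip(im[160:176,c]-330,0,None)) for c in (390,395)])
for f in ("s5","s7","s8"):
    im=cv2.imread(f"pics/{f}.png").sum(2).astype(int); print(f,im[170:180,246].tolist(), im[182:191,262].tolist())
E
```

```text
d5 [np.float64(164.14), np.float64(167.3)]
d6 [np.float64(164.87), np.float64(168.09)]
d7 [np.float64(165.8), np.float64(169.17)]
d8 [np.float64(164.88), np.float64(168.13)]
s5 [456, 451, 449, 475, 532, 529, 459, 393, 418, 443] [475, 473, 514, 587, 620, 621, 621, 621, 631]
s7 [460, 451, 449, 447, 469, 506, 541, 501, 408, 383] [473, 474, 487, 533, 550, 537, 574, 615, 633]
s8 [459, 459, 450, 452, 488, 552, 529, 433, 387, 425] [476, 466, 506, 581, 621, 623, 612, 624, 623]
```

The lid follows the fingers within about 2 mm of shut, so this is a good place to let go.

Request:
drive_tool([
  [[-0.95,0,0,0,0],[-0.75,0,0,0,0],[-0.6,0,0,0,0],[-0.6,0,0,0,0],[-0.6,0,0,0,0]],
])

```text
time_s: 31.68
tcp_pos: [0.4587, -0.2115, 0.1377]
eef_rot: [-180.0, 0.0, -90.0]
contact_force: [-0.6, 0.4, -0.1]
gripper_width: 0.0175
gripper_force: 0.0
```

```bash
python3 - <<'E'
from h import *
save("side","d9");save("scene","s9")
im=cv2.imread(f"pics/d9.png").sum(2).astype(float)
print([(lambda w:((w*np.arange(160,176)).sum()/w.sum()).round(2))(np.clip(im[160:176,c]-330,0,None)) for c in (390,395)])
im=cv2.imread(f"pics/s9.png").sum(2).astype(int); print(im[170:180,246].tolist(), im[182:191,262].tolist())
E
```

```text
[np.float64(165.52), np.float64(168.83)]
[464, 454, 449, 451, 479, 532, 539, 484, 400, 414] [472, 470, 477, 517, 555, 572, 604, 619, 630]
```

The lid settled about 2 mm at the bar onto its stop. Now I'll withdraw straight up.

Request:
drive_tool([
  [[-0.6,0,0,-0.05,0],[-0.6,0,0,-0.15,0],[-0.6,0,0,-0.3,0],[-0.6,0,0,-0.45,0],[-0.6,0,0,-0.6,0]],
])

```text
time_s: 32.4
tcp_pos: [0.4586, -0.2118, 0.2112]
eef_rot: [-179.9, -0.0, -90.0]
contact_force: [-0.5, -0.2, -0.1]
gripper_width: 0.0172
gripper_force: 0.0
```

Request:
drive_tool([
  [[-0.6,0,0,-0.3,0],[-0.6,0,0,-0.6,0],[-0.6,0,0,-0.8,0],[-0.6,0,0,-0.8,0],[-0.6,0,0,-0.8,0]],
])

```text
time_s: 33.02
tcp_pos: [0.4581, -0.2116, 0.3057]
eef_rot: [-180.0, 0.0, -90.0]
contact_force: [-0.7, 0.1, 0.1]
gripper_width: 0.0178
gripper_force: 0.0
```

```bash
python3 - <<'E'
from h import *
save("side","d10");save("scene","s10")
im=cv2.imread(f"pics/d10.png").sum(2).astype(float)
print([(lambda w:((w*np.arange(160,176)).sum()/w.sum()).round(2))(np.clip(im[160:176,c]-330,0,None)) for c in (390,395)])
a=cv2.imread("pics/s0.png" if 0 else "pics/scene0.png").astype(int);b=cv2.imread("pics/s10.png").astype(int)
D=np.abs(a-b).sum(2)>90
for n,(x,y,w,h) in dict(spray=(415,110,40,70),nozzle=(278,162,50,20),levers=(158,203,35,38)).items(): print(n,D[y:y+h,x:x+w].sum())
print(r.get_state()["tcp_pos"])
E
```

```text
[np.float64(165.28), np.float64(168.75)]
spray 0
nozzle 0
levers 106
[ 0.45795824 -0.21163528  0.30502454]
```

```bash
python3 - <<'E'
from h import *
for f in("scene0","s10"):
    m=cv2.imread(f"pics/{f}.png")[198:242,155:194].min(2)>185; y,x=np.nonzero(m);print(f,m.sum(),x.min(),x.max(),y.min(),y.max(),x.mean().round(1),y.mean().round(1))
job.close_job()
E
```

```text
scene0 237 5 36 7 30 20.3 19.7
s10 194 5 35 7 30 19.3 19.5
the job is handed in; nothing more can be done
```

The rack is standing upright on the packing in the tin, the lid is shut, the bystanders did not move, and the job is handed in; when I let go of the bar, the lid settled the last 2 mm or so by itself, and I had earlier slid the fingers about 20 mm along the bar by mistake and undone it.

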